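# Pack the cooking set into the big sufuria

## Task

Pack the cooking set away for the night inside the big sufuria, leaving that one standing where it is. One at a time and in this order: stand the small sufuria in the big one, stand the steel tumbler in the small sufuria, stand the plastic cup inside the tumbler, then close the big sufuria with its lid, fully home all round. Everything ends up mouth-up, is set down rather than dropped, and the other things on the ledge are left where they are.

Things in the scene. Friction and masses are not known exactly. Their poses are not given: they have to be found in the camera images.
- big_sufuria: Large aluminium cooking pot (sufuria), open, round, straight-sided, no handles, standing mouth-up on the ledge; about 0.55 kg. Inner radius 100 mm, outer 103 mm, 108 mm over the 8 mm high rim band at the top; height 130 mm; floor 4 mm thick. Origin: centre of its underside, z up. Yaw means nothing.
- small_sufuria: Smaller pot of the same shape, mouth-up on the ledge; about 0.14 kg. Inner radius 66 mm, outer 69 mm; rim band 8 mm wide (radius 66 to 74 mm), from 66 to 80 mm (the top) above the underside; floor 4 mm thick. Too wide to grip across: pinch the rim band from above, one finger inside, one outside. 26 mm free all round when centred in the big one. Origin: centre of its underside, z up.
- tumbler: Steel tumbler without handle, a straight cylinder 68 mm in outside diameter (63 mm inside), 64 mm high, floor 3 mm thick, standing mouth-up on the ledge; about 0.09 kg. Can be gripped across its outside. Origin: centre of its underside, z up.
- plastic_cup: Slim plastic cup without handle, 98 mm high, tapering from 58 mm diameter at the rim to 40 mm at the foot, wall 2 mm, standing mouth-up on the ledge; about 0.035 kg. Can be gripped across its outside. Standing in the tumbler its top 37 mm stick out. Origin: centre of its underside, z up.
- pot_lid: Round aluminium lid of the big sufuria, lying knob-up on the ledge; about 0.13 kg. A plug of radius 95 mm, 8 mm high, drops into the big mouth; the flange above it (radius 110 mm) rests on the rim. Black cylindrical knob in the middle, 24 mm in diameter, 26 to 50 mm above the origin. Origin: centre of the plug's underside, z up; home, it is 122 mm above the big sufuria's underside.
- enamel_mug: White enamel mug with a handle, radius 38 mm, 78 mm high. Leave it. Origin: centre of its underside.
- matchbox: Matchbox lying flat, 53 x 36 x 16 mm. Leave it. Origin: centre of its underside.
- tomato_tin: Closed food tin, 54 mm diameter, 70 mm high. Leave it. Origin: centre of its underside.
- soap_dish: Round white soap dish (110 mm diameter, 14 mm high) with a green bar of soap, 27 mm high in all. Leave it. Origin: centre of its underside.
- tongs: Steel charcoal tongs lying flat, 255 x 35 x 12 mm, long side along its x. Leave them. Origin: on the ledge, 93 mm from the bow end and 161 mm from the jaws.
Not all that is in view belongs to the job. What is shaped like the tumbler but pink or yellow is not meant.

How it is judged:
By the outcome, as a careful person would: the job done as asked, in the order asked, and still so for the second after the job is handed in, with the robot touching nothing.
It also fails if it takes over 141 s, if anything falls off the work surface, if the arm or the gripper's body presses on something with over 40 N, if the wrist force passes 120 N, or if a joint passes its speed limit or range.

## Robot

A 6-joint arm with a two-finger parallel gripper is mounted at the origin on the work surface. World frame = base frame: x ahead of the robot, y to its left, z up, the work surface at z = 0. Lengths are in m, angles in rad, forces in N, time in s.
With the tool pointing down it reaches from about 0.3 to 0.875 m from the base axis. Payload 4.2 kg.
Tool frame: the origin (TCP) lies at the very end of the fingers, on their centre line; the grasp point (between the pads) lies 19 mm behind it; x points along the fingers, z is the direction in which the jaws open and shut, and the axes are right-handed (so a half turn about x gives the same grasp; the last joint's range is limited). The gripper opens to 85 mm and grips with 20 to 120 N. Pads are 22 mm wide; open, the fingers measure 114 mm over their backs; the gripper's body (76 mm by 85 mm) begins 54 mm behind the grasp point. The pads swing forward as they close: fully open they stand 13 mm farther back than shut.
Start: joints at [-1.264, 0.32, 1.565, -0, 1.257, -0.02], TCP at [0.185, -0.545, 0.231] pointing down, gripper open.
Joint ranges: [-3.11, 3.11], [-0.84, 2.01], [0.21, 2.61], [-1.34, 4.49], [0.05, 2.63], [-2.56, 2.56]. Speed limits (rad/s): [2.57, 2.57, 3.14, 3.14, 3.14, 3.14].

## Interface

Orientations are given as a unit quaternion [w, x, y, z].
In Python, from workcell import * gives the robot as it stands. Calls block until the motion is done:
- move_pose(position, orientation): joint-space move of the TCP to a pose.
- move_linear(position, velocity=0.15, rotation=None, stop_force=None): straight line of the TCP; rotation=None keeps the orientation; velocity is the mean speed in m/s. With stop_force (N) it stops when the force on the tool has changed by that much, and returns True; else False.
- set_joints(angles): joint-space move.
- set_gripper(opening, grasp_force=None): finger opening in m; grasp_force is the grip in N (None keeps the last); returns when the fingers have stopped.
- wait(seconds).
- inverse_kinematics(position, orientation): joint angles nearest the present ones, or None.
- grab_frame(name): name is "scene" or "side" or "wrist"; returns the picture (400x640x3 uint8, red, green, blue); there is no depth.
- camera_info(name): a dict with "fx", "fy", "cx", "cy" (pixels), "rvec" (rotation vector, rad) and "tvec" (3), from world to camera coordinates, as OpenCV has them; the wrist camera has in their place "T_tool_cam" (4x4, takes a point from camera to tool coordinates, whose origin is the TCP and whose axes are the tool frame's). Camera axes: x right, y down, z forward; pixel columns grow to the right and rows downward; lengths in m; the calibration is good to about 2 mm. A picture is of the moment at which its call begins: read the wrist's pose just before it. camera_info takes no time and is no camera call.
A pose or a line that the arm cannot do raises IKError and nothing moves.
- hand_in(): hands the job in, once; it reports no verdict.
Readings, each from a call of its own:
- read_time_s(): time.
- read_joint_pos(): joint angles.
- read_qvel(): joint speeds.
- read_tau(): joint torques, N m.
- read_tcp_pos(): TCP position.
- read_tool_rot(): TCP orientation.
- read_wrist_force(): force on the tool from outside, world axes, zero at the start.
- read_wrist_torque(): the same for the moment, N m.
- read_width(): finger opening in m.
Only numpy, scipy, OpenCV 4.12 (cv2) and the standard library are available. Lean on these libraries where they do the work, as an engineer would, in place of code of your own. Each camera call takes 0.05 s, during which the arm holds its last target. There are 200 camera calls.

## Working session

There is one attempt and no reset: what is moved stays moved. The work goes in short steps, each a Python script; the robot and the scene stay as the last script left them, time stands still between calls to the robot, and variables do not carry over. Pictures are saved under pics/ and viewed, on a budget of 14 in all, crops included, one or two more only if the job needs it, and the job is handed in when it is done.

```bash
mkdir -p pics; ls; python3 - <<'E'
from workcell import *
import cv2
for n in ("scene","side"):
    f=grab_frame(n); cv2.imwrite(f"pics/{n}0.png",f[:,:,::-1]); print(n,camera_info(n))
print(camera_info("wrist")); print(read_tool_rot(),read_time_s(),read_width())
E
```

```text
pics
scene {'fx': 480.878847535957, 'fy': 480.878847535957, 'cx': 310.86763434359165, 'cy': 198.61148487440664, 'rvec': array([ 0.89065575,  2.71143137, -0.81853384]), 'tvec': array([ 0.46195917, -0.26278797,  1.3258363 ])}
side {'fx': 482.4689132503439, 'fy': 482.4689132503439, 'cx': 318.4113164406819, 'cy': 201.0761378641897, 'rvec': array([ 0.73207407, -2.55367874,  1.17821087]), 'tvec': array([0.50443698, 0.22639864, 0.95503371])}
{'fx': 348.1527834099395, 'fy': 348.1527834099395, 'cx': 324.1256873377944, 'cy': 196.59600826375927, 'T_tool_cam': array([[-5.85415589e-04, -2.77149306e-01,  9.60826686e-01,
        -1.42554111e-01],
       [ 7.07599895e-04, -9.60826724e-01, -2.77148886e-01,
         7.10631225e-02],
       [ 9.99999578e-01,  5.17633583e-04,  7.58593763e-04,
        -5.63463099e-04],
       [ 0.00000000e+00,  0.00000000e+00,  0.00000000e+00,
         1.00000000e+00]])}
[ 0.57424598  0.41233238  0.5750981  -0.41168645] 0.1 0.08537219434161351
```

View pics/scene0.png

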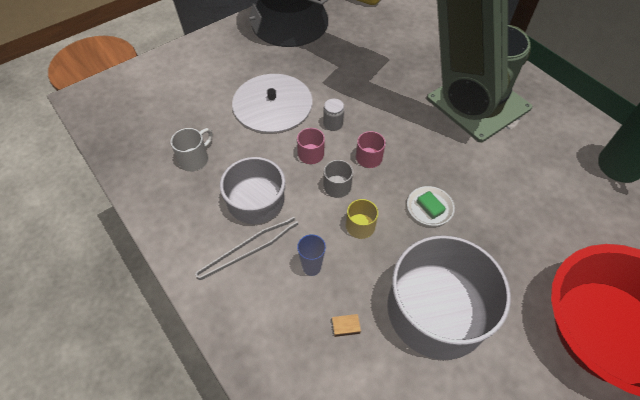

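View pics/side0.png

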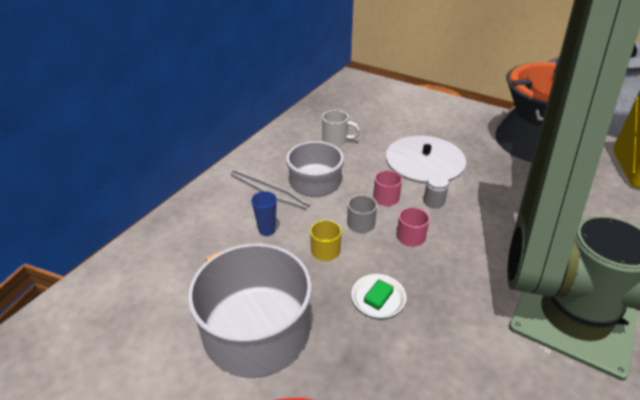

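The scene view shows the big sufuria (450,290), small sufuria (253,185), lid (272,103) and blue cup (312,250). Four objects are tumbler-shaped: grey (338,178), pink (311,146), pink (371,150) and yellow (362,218). Only the grey one is steel. I'll fit circles of the known radius and height in both views, then check them in an enlarged overlay.

```bash
cat > vis.py <<'E'
import numpy as np, cv2
from scipy.optimize import minimize
A=np.linspace(0,2*np.pi,120,endpoint=False)
def K(i): return np.array([[i["fx"],0,i["cx"]],[0,i["fy"],i["cy"]],[0,0,1]])
def circ(x,y,z,r): return np.c_[x+r*np.cos(A),y+r*np.sin(A),np.full(A.size,z)]
def proj(i,P): return cv2.projectPoints(np.asarray(P,float).reshape(-1,3),i["rvec"],i["tvec"],K(i),None)[0][:,0]
def ray(i,uv,z):
    R=cv2.Rodrigues(i["rvec"])[0]; c=-R.T@i["tvec"]; d=R.T@np.linalg.inv(K(i))@[*uv,1]
    return (c+d*(z-c[2])/d[2])[:2]
def grad(img,s=1.5):
    g=cv2.GaussianBlur(img,(0,0),s).astype(np.float32)
    return np.sqrt(sum((cv2.Sobel(g,cv2.CV_32F,*d)**2).sum(2) for d in((1,0),(0,1))))
def fit(views,circles,xy0):
    """views: (info, gradient); circles: (z,r). Maximises mean gradient along projected circles."""
    def cost(p):
        s=0
        for i,g in views:
            for z,r in circles:
                q=proj(i,circ(*p,z,r)).astype(np.float32)
                s-=np.minimum(cv2.remap(g,q[:,:1],q[:,1:],cv2.INTER_LINEAR),150).mean()
        return s
    n=np.linspace(-.02,.02,11); b=min(((cost((xy0[0]+a,xy0[1]+c)),xy0[0]+a,xy0[1]+c) for a in n for c in n))
    r=minimize(cost,b[1:],method="Nelder-Mead",options=dict(initial_simplex=[b[1:],(b[1]+.003,b[2]),(b[1],b[2]+.003)],xatol=1e-4))
    return r.x,r.fun/len(views)/len(circles)
E
python3 - <<'E'
from vis import *; from workcell import camera_info
im={n:cv2.imread(f"pics/{n}0.png") for n in("scene","side")}; inf={n:camera_info(n) for n in im}
O={"big":((450,290),(251,299),[(.13,.108),(.13,.1)]),"small":((253,183),(315,160),[(.08,.074),(.08,.066)]),
"tumbler":((338,170),(362,207),[(.064,.034),(.064,.0315)]),"cup":((312,243),(265,200),[(.098,.029)]),
"lid":((272,103),(426,158),[(.012,.110)]),"knob":((271,91),(427,146),[(.05,.012)]),"tin":((333,106),(436,183),[(.07,.027)]),
"pinkA":((311,138),(388,178),[(.064,.034)]),"pinkB":((371,141),(413,219),[(.064,.034)]),"yellow":((362,209),(326,232),[(.064,.034)])}
V={n:(inf[n],grad(im[n])) for n in im}; big={n:cv2.resize(im[n],None,fx=2,fy=2,interpolation=cv2.INTER_CUBIC) for n in im}
for k,(a,b,c) in O.items():
    z=c[0][0]; p=ray(inf["scene"],a,z); q=ray(inf["side"],b,z)
    s=[fit([V[n]],c,(p+q)/2)[0] for n in V]; f,v=fit(list(V.values()),c,(p+q)/2)
    print(k,"eye",p.round(3),q.round(3),"single",s[0].round(4),s[1].round(4),"both",f.round(4),round(v))
    for n in im:
        cv2.polylines(big[n],[(2*proj(inf[n],circ(*f,*c[0]))).round().astype(int)],True,(0,0,255),1)
print("edge mug", ray(inf["scene"],(188,135),.078),"match",ray(inf["scene"],(346,324),.016),"tongs",ray(inf["scene"],(200,273),.01),ray(inf["scene"],(296,222),.01),"dish",ray(inf["scene"],(431,205),.014),"red",ray(inf["scene"],(640,310),.1))
cv2.imwrite("pics/fit1.png",big["scene"][120:720,380:1080])
cv2.imwrite("pics/fit2.png",big["side"][180:760,300:1000])
E
```

```text
big eye [0.521 0.365] [0.493 0.38 ] single [0.5184 0.3597] [0.5077 0.3632] both [0.5129 0.3586] -126
small eye [ 0.668 -0.09 ] [ 0.657 -0.082] single [ 0.6715 -0.0886] [ 0.6614 -0.085 ] both [ 0.6682 -0.0874] -126
tumbler eye [ 0.484 -0.013] [ 0.478 -0.001] single [ 0.4885 -0.0083] [ 0.4815 -0.0056] both [ 0.4848 -0.0077] -120
cup eye [0.657 0.121] [0.656 0.127] single [0.6638 0.1285] [0.6587 0.1285] both [0.663  0.1283] -124
lid eye [ 0.462 -0.331] [ 0.45  -0.333] single [ 0.4571 -0.3394] [ 0.4539 -0.3368] both [ 0.4559 -0.3393] -146
knob eye [ 0.458 -0.336] [ 0.454 -0.334] single [ 0.4642 -0.3267] [ 0.448  -0.3193] both [ 0.4541 -0.3446] -147
tin eye [ 0.371 -0.178] [ 0.365 -0.167] single [ 0.3674 -0.1798] [ 0.3648 -0.1617] both [ 0.3668 -0.1797] -122
pinkA eye [ 0.477 -0.13 ] [ 0.475 -0.131] single [ 0.4797 -0.128 ] [ 0.4724 -0.1262] both [ 0.4768 -0.1296] -125
pinkB eye [ 0.365 -0.035] [ 0.362 -0.025] single [ 0.3684 -0.0313] [ 0.3618 -0.0291] both [ 0.3653 -0.0332] -127
yellow eye [0.508 0.103] [0.505 0.113] single [0.5129 0.1097] [0.5069 0.1118] both [0.5111 0.1101] -134
edge mug [ 0.71778565 -0.30578922] match [0.6858391  0.27422287] tongs [ 0.86805108 -0.00268305] [0.62710297 0.01622341] dish [0.34719016 0.16868445] red [0.25089631 0.59727487]
```

View pics/fit1.png

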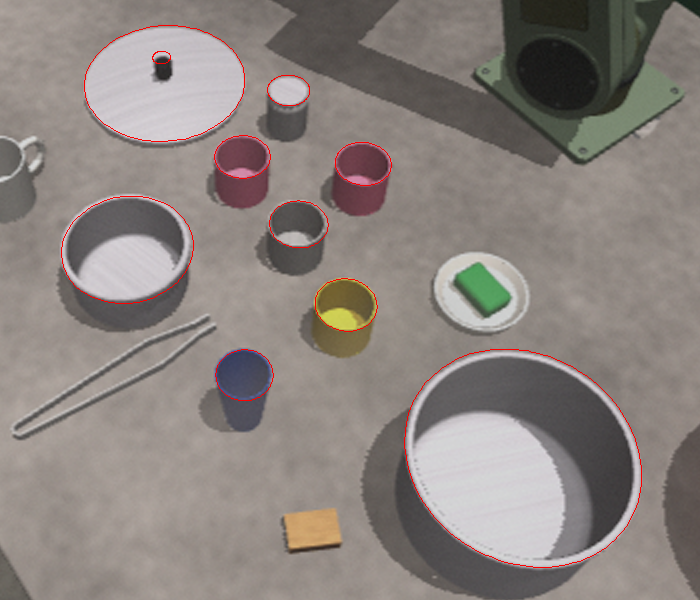

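The fits sit on the rims in crop 1. The grey steel tumbler is the one at crop (297,238), world ≈(0.485,-0.008). The pink ones at (242,170) and (362,178) and the yellow one at (345,316) are the decoys. The two views disagree by up to 1 cm, so I'll refine from the wrist camera.

```bash
cat > rob.py <<'E'
from workcell import *
from vis import *
from scipy.spatial.transform import Rotation as Ro
def down(psi):
    z=np.array([np.cos(psi),np.sin(psi),0]); x=np.array([0,0,-1.]); 
    return Ro.from_matrix(np.c_[x,np.cross(z,x),z]).as_quat()[[3,0,1,2]]
def best(p,psi):
    """of the two equal grasps, the one with the smaller joint travel"""
    j=np.array(read_joint_pos()); c=[]
    for a in (psi,psi+np.pi):
        q=inverse_kinematics(p,down(a))
        if q is not None: c.append((np.abs(np.array(q)-j).max(),a,np.round(q,2)))
    return min(c,key=lambda t:t[0])
def look(name=None):
    p=np.array(read_tcp_pos()); w=np.array(read_tool_rot()); f=grab_frame("wrist")[:,:,::-1].copy()
    i=camera_info("wrist"); T=np.eye(4); T[:3,:3]=Ro.from_quat(w[[1,2,3,0]]).as_matrix(); T[:3,3]=p
    C=np.linalg.inv(T@i["T_tool_cam"]); i["rvec"]=cv2.Rodrigues(C[:3,:3])[0].ravel(); i["tvec"]=C[:3,3].copy()
    if name: cv2.imwrite(f"pics/{name}.png",f)
    return i,f
E
python3 - <<'E'
from rob import *
for p,psi in [((.56,.17,.33),0),((.6,-.087,.28),0),((.443,.359,.3),0),((.443,.359,.085),0),((.485,-.008,.05),0),((.485,-.008,.05),np.pi/2)]:
    try: print(p,best(p,psi))
    except Exception as e: print(p,repr(e))
t=read_time_s()
p=(.56,.17,.33); a=best(p,0)[1]; move_pose(p,down(a)); print(a,read_time_s()-t,read_wrist_force())
i,f=look("w1"); g=grad(f)
for k,c,x in [("big",[(.13,.108),(.13,.1)],(.513,.359)),("cup",[(.098,.029)],(.663,.128)),("tumbler",[(.064,.034),(.064,.0315)],(.485,-.008)),("small",[(.08,.074),(.08,.066)],(.668,-.087)),("yellow",[(.064,.034)],(.511,.11))]:
    s,v=fit([(i,g)],c,x); print(k,s.round(4),round(v)); cv2.polylines(f,[proj(i,circ(*s,*c[0])).round().astype(int)],True,(0,0,255),1)
cv2.imwrite("pics/w1f.png",f)
E
```

```text
(0.56, 0.17, 0.33) (np.float64(1.5391005559362827), 0, array([ 0.28,  0.29,  1.36, -0.  ,  1.49,  0.28]))
(0.6, -0.087, 0.28) (np.float64(1.1010560826621991), 0, array([-0.16,  0.35,  1.4 , -0.  ,  1.39, -0.16]))
(0.443, 0.359, 0.3) (np.float64(1.9248927757778005), 0, array([ 0.66,  0.28,  1.45, -0.  ,  1.41,  0.66]))
(0.443, 0.359, 0.085) (np.float64(1.9248927757778005), 0, array([ 0.66,  0.44,  1.78, -0.  ,  0.92,  0.66]))
(0.485, -0.008, 0.05) (np.float64(1.223818255344332), 0, array([-0.04,  0.38,  2.01, -0.  ,  0.75, -0.04]))
(0.485, -0.008, 0.05) (np.float64(1.550598831866551), 4.71238898038469, array([-0.04,  0.38,  2.01, -0.  ,  0.75,  1.53]))
0 2.8583 [ 0.02770179  0.09395367 -0.59888072]
big [0.5129 0.362 ] -49
cup [0.6625 0.1278] -149
tumbler [ 0.4873 -0.0091] -133
small [ 0.6658 -0.0881] -57
yellow [0.512  0.1123] -144
```

View pics/w1f.png

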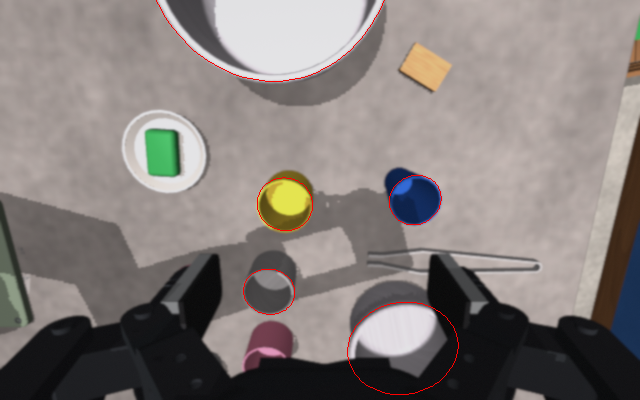

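The wrist fits agree with the two-view fits to about 3 mm: cup at (415,200), tumbler (269,291), big rim (275,80), small pot (402,348). Now the small sufuria.

```bash
cat >> rob.py <<'E'
def pos(): return np.array(read_tcp_pos()).round(4)
def say(k): print(k,"t",round(read_time_s(),1),"tcp",pos(),"F",np.round(read_wrist_force(),1),"w",round(read_width(),4))
E
python3 - <<'E'
from rob import *
q=down(0); x,y=.597,-.0878
set_gripper(.05,60); move_pose((x,y,.14),q)
h=move_linear((x,y,.058),.1,stop_force=8); say(("down",h))
if not h:
    set_gripper(0,60); say("grip")
    move_linear((x,y,.25),.15); say("up")
    f=grab_frame("scene"); cv2.imwrite("pics/s1.png",cv2.resize(f[40:340,150:550,::-1],None,fx=2,fy=2))
E
```

```text
('down', False) t 5.6 tcp [ 0.5976 -0.0878  0.0587] F [ 0.1  0.4 -0.1] w 0.0501
grip t 6.1 tcp [ 0.5977 -0.0878  0.0586] F [ 1.  -0.2  2.6] w 0.0071
up t 7.5 tcp [ 0.5964 -0.0877  0.2489] F [-0.2  1.5 -2.1] w 0.0069
```

View pics/s1.png

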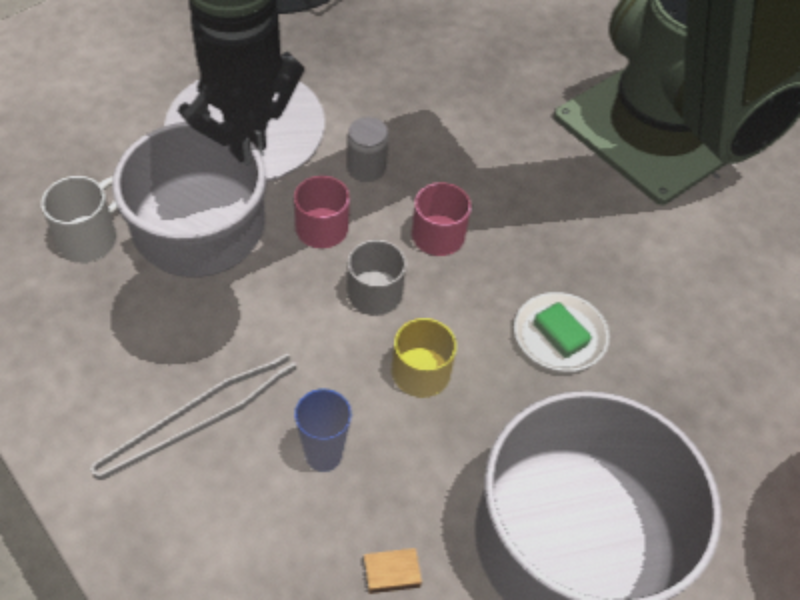

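Held and level at (190,190). Now placing it.

```bash
python3 - <<'E'
from rob import *
q=down(0); x,y=.443,.360
move_pose((x,y,.25),q); say("over")
h=move_linear((x,y,.085),.1,stop_force=6); say(("in",h))
if not h:
    h=move_linear((x,y,.059),.03,stop_force=3); say(("seat",h))
f=grab_frame("scene"); cv2.imwrite("pics/s2.png",cv2.resize(f[200:400,330:540,::-1],None,fx=2.8,fy=2.8))
E
```

```text
over t 9.3 tcp [0.4436 0.3593 0.25  ] F [-0.4 -0.6 -2.5] w 0.0067
('in', True) t 10.9 tcp [0.4428 0.3599 0.0853] F [1.1 0.3 6.6] w 0.0067
```

View pics/s2.png

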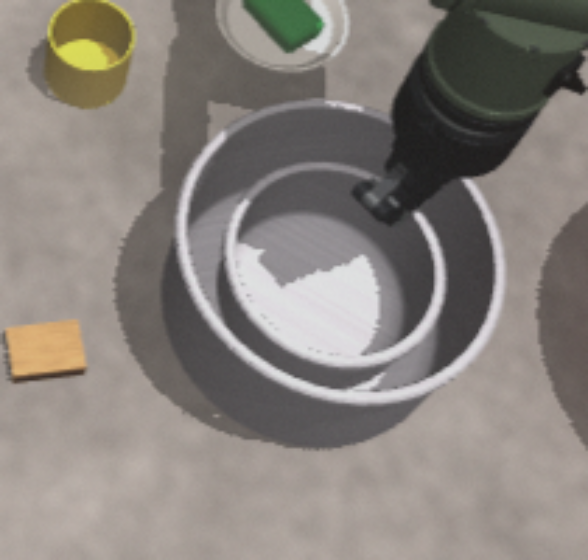

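```bash
python3 - <<'E'
from rob import *
wait(.2); say("now")
h=move_linear((.443,.36,.059),.03,stop_force=4); say(("seat",h)); wait(.2); say("s")
E
```

```text
now t 11.2 tcp [0.4428 0.3599 0.0853] F [0.5 0.2 6.9] w 0.0069
('seat', True) t 11.4 tcp [0.4427 0.3599 0.0854] F [ 1.5 -0.5  3.6] w 0.0069
s t 11.6 tcp [0.4427 0.3598 0.0853] F [0.7 0.2 6.8] w 0.0069
```

```bash
python3 - <<'E'
from rob import *
f=grab_frame("side"); cv2.imwrite("pics/d1.png",cv2.resize(f[180:400,150:370,::-1],None,fx=2.7,fy=2.7,interpolation=cv2.INTER_CUBIC))
print(read_wrist_torque())
E
```

```text
[-3.08742742e-02  2.48329351e-01 -1.53073091e-04]
```

View pics/d1.png

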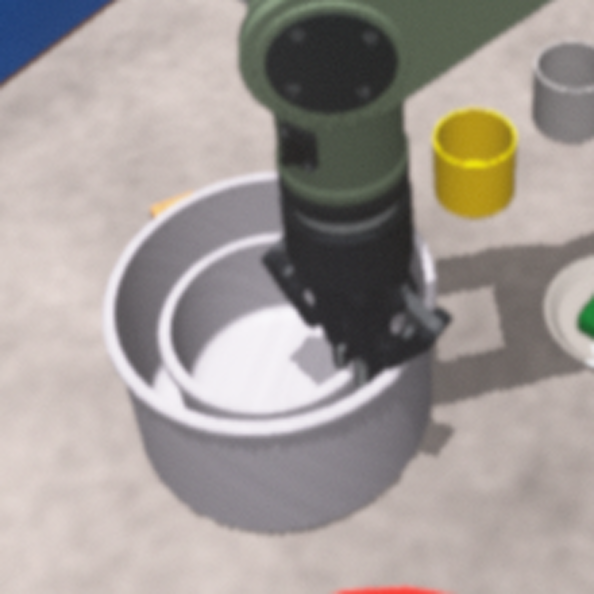

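The outer knuckle of the shut gripper rests on the big rim at (430,330). If I set the small pot down 20 mm further from the gripper, still 6 mm clear of the far wall, the sloping finger clears the rim.

```bash
python3 - <<'E'
from rob import *
move_linear((.443,.36,.097),.08); move_linear((.463,.36,.097),.08); wait(.1); say("shifted")
h=move_linear((.463,.36,.059),.04,stop_force=4); say(("seat",h)); wait(.2); say("s"); print(read_wrist_torque())
f=grab_frame("side"); cv2.imwrite("pics/d2.png",cv2.resize(f[180:400,150:370,::-1],None,fx=2.7,fy=2.7,interpolation=cv2.INTER_CUBIC))
E
```

```text
shifted t 12.4 tcp [0.4629 0.3597 0.0967] F [ 1.3  0.5 -2.2] w 0.007
('seat', True) t 13.2 tcp [0.4625 0.3596 0.0627] F [-1.3 -1.1  3.6] w 0.0067
s t 13.4 tcp [0.4625 0.3595 0.0626] F [-0.2 -0.6  4.8] w 0.0062
[ 0.12310524 -0.14520671 -0.02508865]
```

View pics/d2.png

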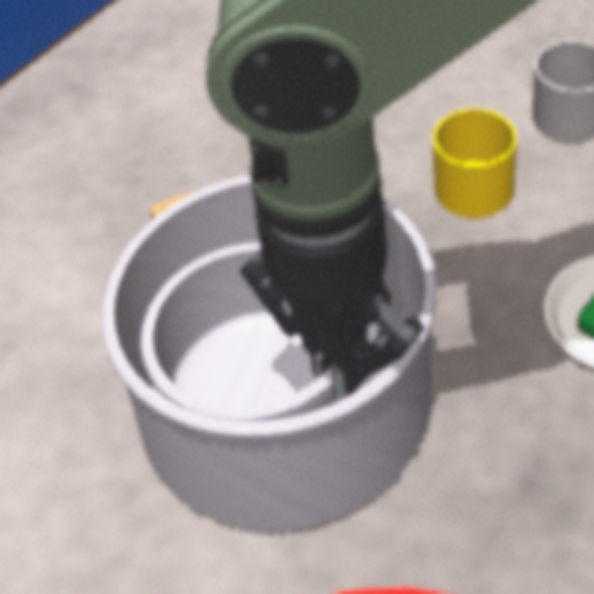

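It is seated at exactly the expected height (0.0626). Releasing, then fitting the pots from above.

```bash
python3 - <<'E'
from rob import *
set_gripper(.018,60); say("open")
move_linear((.4625,.3595,.20),.12); say("up")
move_pose((.52,.36,.30),down(0)); i,f=look("w2"); g=grad(f)
for k,c,x in [("big",[(.13,.108),(.13,.1)],(.513,.360)),("small",[(.084,.074),(.084,.066)],(.533,.36))]:
    s,v=fit([(i,g)],c,x); print(k,s.round(4),round(v)); cv2.polylines(f,[proj(i,circ(*s,*c[0])).round().astype(int)],True,(0,0,255),1)
cv2.imwrite("pics/w2f.png",f); say("t")
E
```

```text
open t 13.8 tcp [0.4635 0.3596 0.0627] F [ 5.2 -0.3  5. ] w 0.018
up t 15.1 tcp [0.462  0.3592 0.199 ] F [-0.5 -0.1  0.1] w 0.0179
big [0.5131 0.3597] -131
small [0.5323 0.3629] -130
t t 15.7 tcp [0.5193 0.3596 0.2984] F [ 0.3 -1.4  0.2] w 0.0176
```

View pics/w2f.png

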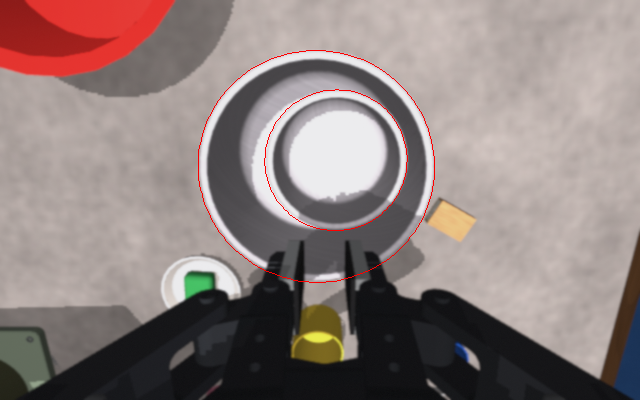

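Big (0.513,0.360), small (0.5325,0.363); the fits at (316,165) and (336,160) are good, and the gap all round is clear. Next the tumbler.

```bash
python3 - <<'E'
from rob import *
x,y=.4863,-.0085
set_gripper(.085,40); d,a,j=best((x,y,.15),np.pi/2); print(a,j); q=down(a)
move_pose((x,y,.15),q); 
h=move_linear((x,y,.032),.1,stop_force=6); say(("down",h))
if not h:
    set_gripper(.04,40); say("grip")
    move_linear((x,y,.24),.15); say("up")
    x,y=.5325,.3625
    move_pose((x,y,.24),q); say("over")
    h=move_linear((x,y,.06),.12,stop_force=6); say(("in",h))
    if not h: h=move_linear((x,y,.033),.03,stop_force=3); wait(.2); say(("seat",h))
    f=grab_frame("scene"); cv2.imwrite("pics/s3.png",cv2.resize(f[200:400,330:540,::-1],None,fx=2.8,fy=2.8,interpolation=cv2.INTER_CUBIC))
E
```

```text
4.71238898038469 [-0.04  0.25  1.88 -0.    1.    1.53]
('down', False) t 19.1 tcp [ 0.4868 -0.0085  0.0325] F [-0.8  0.7  0. ] w 0.085
grip t 19.4 tcp [ 0.4868 -0.0086  0.0328] F [-0.8 -0.6  4.9] w 0.0671
up t 21.0 tcp [ 0.4858 -0.0085  0.2391] F [ 0.2 -0.5 -0.1] w 0.0675
over t 22.4 tcp [0.5329 0.3612 0.2401] F [-0.7  0.3 -0.3] w 0.067
('in', False) t 24.0 tcp [0.533  0.3628 0.0608] F [-0.8  0.7 -0.9] w 0.0672
('seat', True) t 24.9 tcp [0.5322 0.3624 0.0409] F [-0.1  0.2  4.5] w 0.0673
```

View pics/s3.png

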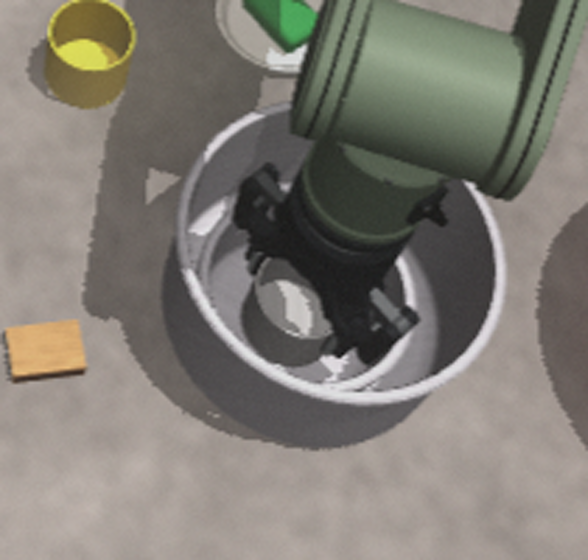

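Tumbler at (290,310), seated exactly 8 mm above its pick height, so it stands on the small pot's floor. Releasing, checking by fit, then the cup.

```bash
python3 - <<'E'
from rob import *
q=down(-np.pi/2)
set_gripper(.078,40); say("open"); p=pos()
move_linear((p[0],p[1],.26),.15); say("up")
i,f=look("w3"); g=grad(f)
T,v=fit([(i,g)],[(.072,.034),(.072,.0315)],(.5322,.3624)); print("tumbler",T.round(4),v)
B,v=fit([(i,g)],[(.13,.108),(.13,.1)],(.513,.36)); print("big",B.round(4),v)
if np.hypot(*(T-[.5322,.3624]))>.006: raise SystemExit("disagree")
x,y=.6627,.128
move_pose((x,y,.2),q); set_gripper(.085,25)
h=move_linear((x,y,.067),.1,stop_force=5); say(("down",h))
if not h:
    set_gripper(.03,25); say("grip")
    move_linear((x,y,.27),.15); say("up")
    f=grab_frame("scene"); cv2.imwrite("pics/s4.png",cv2.resize(f[60:380,150:550,::-1],None,fx=1.8,fy=1.8))
E
```

```text
open t 25.2 tcp [0.5314 0.3618 0.0396] F [-0.5 -0.  -0. ] w 0.0779
up t 26.8 tcp [0.5311 0.3616 0.259 ] F [-0.1  0.2 -0.3] w 0.0778
tumbler [0.5319 0.3625] -139.049560546875
big [0.5133 0.3599] -125.3539810180664
('down', False) t 29.6 tcp [0.6632 0.128  0.0678] F [-0.4  0.1  0. ] w 0.0852
grip t 30.0 tcp [0.6633 0.128  0.0679] F [-0.1 -0.5  4.5] w 0.0564
up t 31.5 tcp [0.6623 0.1279 0.2688] F [ 0.2 -0.4 -0.1] w 0.0566
```

View pics/s4.png

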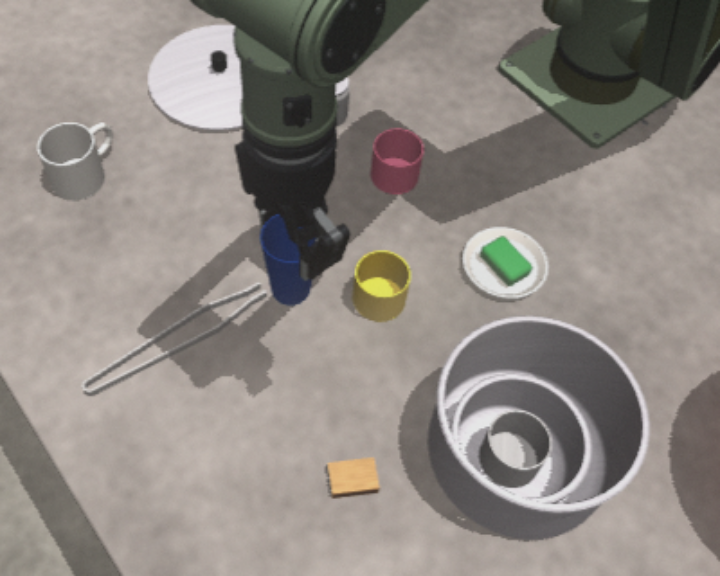

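The cup is held upright at (288,265) and the tumbler stands in the small pot at (517,445). Placing the cup; the expected seat is TCP z≈0.079.

```bash
python3 - <<'E'
from rob import *
q=down(-np.pi/2); x,y=.5317,.3624
move_pose((x,y,.27),q); say("over")
h=move_linear((x,y,.10),.12,stop_force=5); say(("in",h))
if not h: h=move_linear((x,y,.074),.03,stop_force=2.5); wait(.2); say(("seat",h))
if pos()[2]<.083:
    set_gripper(.075,25); p=pos(); say("open")
    move_linear((p[0],p[1],.27),.15); say("up"); i,f=look("w4"); g=grad(f)
    for k,c,s0 in [("big",[(.13,.108),(.13,.1)],(.513,.360)),("cup",[(.109,.029)],(.532,.3624)),("small",[(.084,.074),(.084,.066)],(.532,.3625))]:
        s,v=fit([(i,g)],c,s0); print(k,s.round(4),round(v)); cv2.polylines(f,[proj(i,circ(*s,*c[0])).round().astype(int)],True,(0,0,255),1)
    cv2.imwrite("pics/w4f.png",f)
E
```

```text
over t 32.6 tcp [0.5324 0.3615 0.2699] F [-0.6 -0.2  0.2] w 0.0561
('in', False) t 34.2 tcp [0.5322 0.3627 0.1009] F [-0.4 -0.1 -0.1] w 0.0562
('seat', True) t 35.0 tcp [0.5315 0.3622 0.0789] F [-0.4 -0.1  5.4] w 0.0562
open t 35.4 tcp [0.5307 0.3617 0.0777] F [-0.3  0.  -0.7] w 0.075
up t 36.8 tcp [0.5303 0.3614 0.2689] F [-0.6  0.9  0.2] w 0.0751
big [0.5133 0.3598] -127
cup [0.5326 0.3605] -150
small [0.5346 0.3614] -132
```

View pics/w4f.png

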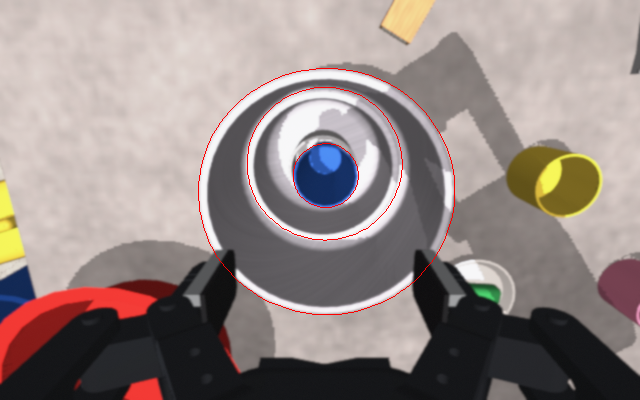

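The cup stands upright in the tumbler at (325,175), seated at 0.079 as expected, and the big pot has not moved. Now the lid, with the knob refined by a wrist fit.

```bash
python3 - <<'E'
from rob import *
q=down(0)
move_pose((.456,-.339,.22),q); set_gripper(.05,60); say("above lid")
i,f=look("w5"); g=grad(f)
L,v=fit([(i,g)],[(.012,.110)],(.456,-.339)); N,u=fit([(i,grad(f,1))],[(.05,.012)],(.456,-.339)); print("lid",L.round(4),round(v),"knob",N.round(4),round(u))
for s,z,r in((L,.012,.11),(N,.05,.012)): cv2.polylines(f,[proj(i,circ(*s,z,r)).round().astype(int)],True,(0,0,255),1)
cv2.imwrite("pics/w5f.png",f)
E
```

```text
above lid t 39.7 tcp [ 0.4561 -0.3389  0.22  ] F [ 0.4 -0.2 -0.3] w 0.0498
lid [ 0.4572 -0.337 ] -128 knob [ 0.456 -0.335] -150
```

View pics/w5f.png

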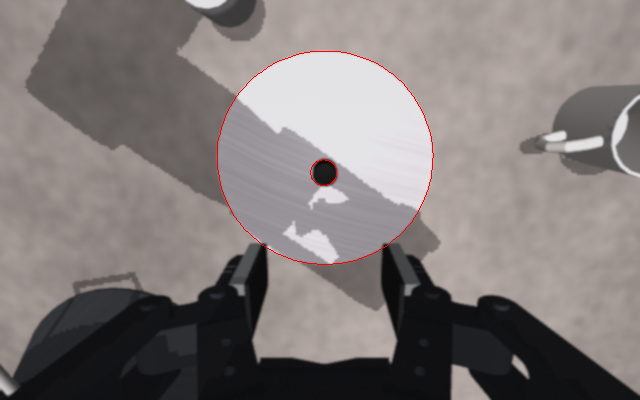

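The fits match at (325,157) and (324,172): knob at ≈(0.456,-0.336). Gripping and closing the pot.

```bash
python3 - <<'E'
from rob import *
q=down(0); x,y=.4563,-.336
move_linear((x,y,.08),.15); h=move_linear((x,y,.029),.06,stop_force=5); say(("down",h))
if not h:
    z0=pos()[2]; set_gripper(.0,60); say("grip")
    move_linear((x,y,.10),.08); move_linear((x,y,.28),.15); say("up")
    x,y=.5132,.3598
    move_pose((x,y,.28),q); wait(.3); say("over")
    h=move_linear((x,y,z0+.137),.1,stop_force=6); say(("near",h))
    if not h: h=move_linear((x,y,z0+.119),.025,stop_force=4); wait(.2); say(("seat",h))
    print("expected",z0+.122)
    f=grab_frame("scene"); cv2.imwrite("pics/s6.png",cv2.resize(f[180:400,330:550,::-1],None,fx=2.7,fy=2.7,interpolation=cv2.INTER_CUBIC))
E
```

```text
('down', False) t 41.9 tcp [ 0.4566 -0.3362  0.0293] F [ 0.2 -0.1 -0.2] w 0.0499
grip t 42.2 tcp [ 0.4566 -0.3362  0.0297] F [-1.2  0.8  5.4] w 0.022
up t 44.6 tcp [ 0.4559 -0.3357  0.279 ] F [ 0.5 -0.9 -2.1] w 0.0221
over t 47.4 tcp [0.5134 0.3595 0.28  ] F [ 0.7 -0.3 -0.6] w 0.0214
('near', False) t 48.7 tcp [0.5136 0.3601 0.1671] F [ 0.4 -0.  -0.7] w 0.0217
('seat', True) t 49.5 tcp [0.513  0.3597 0.1517] F [-0.5 -0.4  5.6] w 0.0218
expected 0.1513
```

View pics/s6.png

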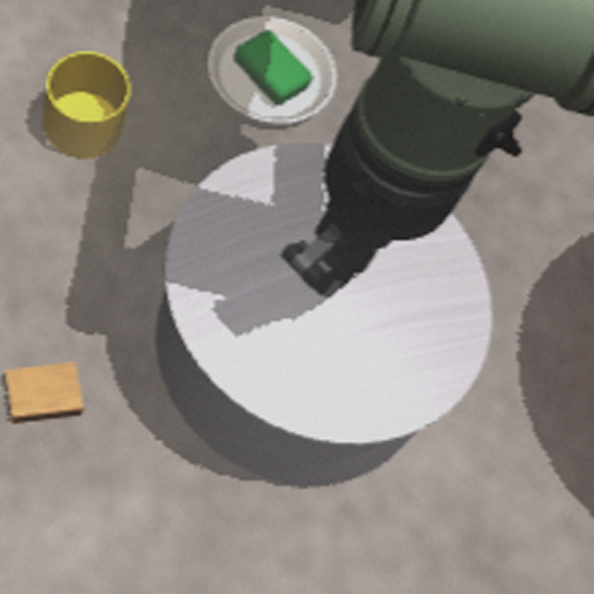

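The lid sits at 0.1517, exactly the grip height plus 122 mm. Releasing, backing off, and taking the final check from both cameras.

```bash
python3 - <<'E'
from rob import *
set_gripper(.045,60); p=pos(); say("open")
move_linear((p[0],p[1],.30),.15); move_pose((.40,-.05,.35),down(0)); wait(.5); say("away")
v=[];im={}
for n in("scene","side"):
    f=grab_frame(n)[:,:,::-1].copy(); im[n]=f; v.append((camera_info(n),grad(f)))
L,s=fit(v,[(.134,.110)],(.513,.36)); N,u=fit(v,[(.172,.012)],(.513,.36)); print("lid",L.round(4),round(s),"knob",N.round(4),round(u))
cv2.imwrite("pics/end.png",np.hstack([cv2.resize(im["scene"],(400,250)),cv2.resize(im["side"][180:400,150:370],(250,250))]))
cv2.imwrite("pics/end.png",np.vstack([cv2.resize(im["scene"][60:400,150:550],(560,476))[:, :],])) if 0 else None
E
```

```text
open t 49.9 tcp [0.5123 0.3592 0.1503] F [-0.3 -0.8 -0.7] w 0.0452
away t 53.1 tcp [ 0.4001 -0.0499  0.35  ] F [-0.7  0.2 -0.4] w 0.0454
lid [0.5115 0.3577] -148 knob [0.5124 0.3583] -128
```

View pics/end.png

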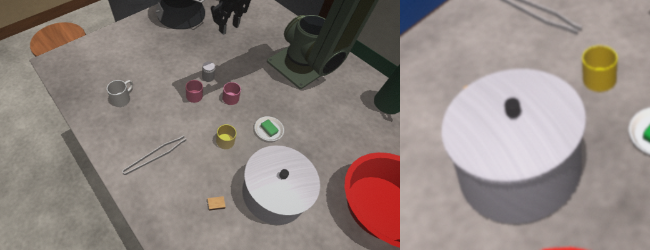

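The lid is level and concentric on the pot (left (282,180), right (513,110)). The mug, tin, pink and yellow cups, tongs, matchbox and soap dish look undisturbed, and the robot is clear.

```bash
python3 -c "
from workcell import *
hand_in(); print(read_time_s())"
```

```text
the job is handed in; nothing more can be done
the job is handed in; nothing more can be done
```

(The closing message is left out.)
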